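Open three bench air valves in start-up order

TASK

Start up the air for the filling head: tap the white pad on the raised end of the blue valve paddle, then of the yellow, then of the green one, so that each paddle rocks over fully and stays down. Tap lightly, in that order, leave the red paddle off, and do not disturb the bottles, the tape roll or the beaker.

Things in the scene. Friction and masses are not known exactly. Their poses are not given: they have to be found in the camera images.
- valve_blue: bench air valve with the blue paddle, screwed down on the machine top or on the right-hand table, both at z = 0 (foot 84 x 40 mm, aluminium block, top of the level paddle 44 mm up). Origin: centre of its underside; z up; x runs along the valve, from its near paddle end (with the white pad) towards its far end with the two brass air fittings
- valve_blue_paddle (a joint): rocking of the blue paddle (64 mm long, 34 mm wide, 8 mm thick), about a level axis across its middle, 40 mm above the surface: 0 = off, near end with the white pad raised (0.3 rad from level); 0.6 = on, near end fully down, far end raised. No spring: it stays where it is left; pushing it over takes about 1.5 to 2.5 N at the tap point. Hard stops at both ends of the swing
- blue_tap (a point): top of the white domed pad (19 mm across, stands 4 mm proud) on the near half of the blue paddle, 22 mm from the axis and on the centre line: where to tap. About 54 mm above the surface when off, 41 mm when on (travels 13 mm); moves with the paddle
- valve_yellow: bench air valve with the yellow paddle, screwed down on the machine top or on the right-hand table, both at z = 0 (foot 84 x 40 mm, aluminium block, top of the level paddle 44 mm up). Origin: centre of its underside; z up; x runs along the valve, from its near paddle end (with the white pad) towards its far end with the two brass air fittings
- valve_yellow_paddle (a joint): rocking of the yellow paddle (64 mm long, 34 mm wide, 8 mm thick), about a level axis across its middle, 40 mm above the surface: 0 = off, near end with the white pad raised (0.3 rad from level); 0.6 = on, near end fully down, far end raised. No spring: it stays where it is left; pushing it over takes about 1.5 to 2.5 N at the tap point. Hard stops at both ends of the swing
- yellow_tap (a point): top of the white domed pad (19 mm across, stands 4 mm proud) on the near half of the yellow paddle, 22 mm from the axis and on the centre line: where to tap. About 54 mm above the surface when off, 41 mm when on (travels 13 mm); moves with the paddle
- valve_green: bench air valve with the green paddle, screwed down on the machine top or on the right-hand table, both at z = 0 (foot 84 x 40 mm, aluminium block, top of the level paddle 44 mm up). Origin: centre of its underside; z up; x runs along the valve, from its near paddle end (with the white pad) towards its far end with the two brass air fittings
- valve_green_paddle (a joint): rocking of the green paddle (64 mm long, 34 mm wide, 8 mm thick), about a level axis across its middle, 40 mm above the surface: 0 = off, near end with the white pad raised (0.3 rad from level); 0.6 = on, near end fully down, far end raised. No spring: it stays where it is left; pushing it over takes about 1.5 to 2.5 N at the tap point. Hard stops at both ends of the swing
- green_tap (a point): top of the white domed pad (19 mm across, stands 4 mm proud) on the near half of the green paddle, 22 mm from the axis and on the centre line: where to tap. About 54 mm above the surface when off, 41 mm when on (travels 13 mm); moves with the paddle
- valve_red: bench air valve with the red paddle, screwed down on the machine top or on the right-hand table, both at z = 0 (foot 84 x 40 mm, aluminium block, top of the level paddle 44 mm up). Origin: centre of its underside; z up; x runs along the valve, from its near paddle end (with the white pad) towards its far end with the two brass air fittings
- valve_red_paddle (a joint): rocking of the red paddle (64 mm long, 34 mm wide, 8 mm thick), about a level axis across its middle, 40 mm above the surface: 0 = off, near end with the white pad raised (0.3 rad from level); 0.6 = on, near end fully down, far end raised. No spring: it stays where it is left; pushing it over takes about 1.5 to 2.5 N at the tap point. Hard stops at both ends of the swing
- red_tap (a point): top of the white domed pad (19 mm across, stands 4 mm proud) on the near half of the red paddle, 22 mm from the axis and on the centre line: where to tap. About 54 mm above the surface when off, 41 mm when on (travels 13 mm); moves with the paddle
- bottle_a: loose gold oval bottle with white nozzle top, standing on the right-hand table, 26 x 52 mm, 97 mm tall; origin: centre of its underside. A bystander
- bottle_b: loose gold oval bottle with white nozzle top, standing on the machine top, 26 x 52 mm, 97 mm tall; origin: centre of its underside. A bystander
- tape: loose roll of packing tape lying flat, 103 mm across, 48 mm high; origin: centre of its underside. A bystander
- cup: loose small white beaker, 58 mm across, 61 mm tall; origin: centre of its underside. A bystander
- filling_head: the tall fixed pipework on the machine top, between the arm at its start and the valves: solid, 0.25 m high above the surface, 0.43 m long in x, 0.25 m in y, its front nozzle about 0.19 m nearer to the robot than its origin; move across above 0.3 m. Origin: near its middle, 80 mm below the surface. Not part of the job

How it is judged:
By the outcome, as a careful person would: the job done as asked, in the order asked, and still so for the second after the job is handed in, with the robot touching nothing.
It also fails if it takes over 51 s, if anything falls off the work surface, if the arm or the gripper's body presses on something with over 40 N, if the wrist force passes 120 N, or if a joint passes its speed limit or range.

ROBOT

A 6-joint arm with a two-finger parallel gripper is mounted at the origin on a cart in front of the work surface, level with it; the furniture and walls round the work are solid. World frame = base frame: x ahead of the robot, y to its left, z up, the work surface at z = 0. Lengths are in m, angles in rad, forces in N, time in s.
With the tool pointing down it reaches from about 0.325 to 0.775 m from the base axis. Payload 5.5 kg.
Tool frame: the origin (TCP) lies on the centre line of the jaws, within the pads' length; the fingertips stand 22 mm ahead of it and the grasp point (between the pads) lies 3 mm ahead of it (manip.finger_overhang is the distance from the TCP to the fingertips, in m); z points along the fingers, y is the line along which they close (so a half turn about z gives the same grasp; the last joint's range is limited). The gripper opens to 88 mm and grips with 3 to 60 N. Pads are 20 mm wide; open, the fingers measure 115 mm over their backs; the gripper's body (75 mm by 178 mm) begins 61 mm behind the grasp point.
Start: joints at [1.157, 0.091, 1.231, -0, 1.82, -0.057], TCP at [0.21, 0.562, 0.245] pointing down, gripper open.
Joint ranges: [-2.87, 2.87], [-0.86, 2.18], [0.17, 2.46], [-1.51, 4.65], [0.06, 2.69], [-2.65, 2.65]. Speed limits (rad/s): [2.57, 2.57, 3.01, 3.14, 3.14, 3.14].

INTERFACE

Orientations are given as a rotation vector (axis times angle).
In Python, from station import sensors, vision, workorder, manip gives the robot as it stands.
- The arm moves only by the tool arm_command, never from a script. Its argument "commands" is one flat list of numbers, 4 for each row, row after row: the shift along the world's x, y, z in cm, then the turn about the world's z in rad. In form: [x, y, z, twist, x, y, z, twist, ...]. A call has 1 to 8 rows; each row shifts and turns the commanded pose from where the row before left it; what a row does not reach is not made up. A row lasts 1/10 s, in which the tool goes at most 50 mm and 8.59 degrees, less where a joint would pass 70% of its speed; a pose out of reach is approached as far as the arm can. A call is refused whole if a number of a shift passes 5 or a number of a turn 0.15, either way. A call with a gripper value outside its range is refused whole. "hand" is the opening, from -1 (shut) to 1 (fully open), set as the call begins (left out, the last holds). The fingers move at their own pace and stop on an object; "grip_force" is the grip in N (left out, the last holds). Time passes only in rows, so rows that do not move let the fingers close. It gives the time, the measured TCP pose, the force, the opening and the grip force at its end, in the units of the state.
- sensors.sense(): the state, without advancing time (a new reading comes with each control period).
- vision.get_image(name): name is "side" or "top" or "wrist"; returns a dict with "img" (400x640x3 uint8, red, green, blue), "depth" (400x640 float32, m along the optical axis (not along the pixel's ray), 0 where there is no reading), "fovy" (degrees; the focal length in pixels is half the picture's height over the tangent of half this angle, whatever the lens; pixels are square), "cx", "cy" (the principal point, pixels), "dist_coeffs" ([k1, k2, p1, p2, k3] as OpenCV has them; the pictures are not rectified), "rvec" (rotation vector, rad) and "tvec" (3), from world to camera coordinates, as OpenCV has them; the wrist camera has in their place "T_tool_cam" (4x4, takes a point from camera to tool coordinates, whose origin is the TCP and whose axes are the flange's). Camera axes: x right, y down, z forward; pixel columns grow to the right and rows downward; lengths in m; the calibration is good to about 2 mm. A picture is of the moment at which its call begins: read the wrist's pose just before it.
- workorder.finish_job(): hands the job in; it is judged then, once.
The state is a dict: "clock": time; "joint_positions": joint angles; "qd": joint speeds; "joint_efforts": joint torques, N m; "position": TCP position; "ee_rot": TCP orientation; "wrist_force": force on the tool from outside, world axes, zero at the start; "wrist_torque": the same for the moment, N m; "opening": finger opening in m; "grasp_force": force on a finger pad.
Only numpy, scipy, OpenCV 4.12 (cv2) and the standard library are available. Lean on these libraries where they do the work, as an engineer would, in place of code of your own. Each camera call takes 0.05 s, during which the arm holds its last target. There are 200 camera calls.

## Working session

There is one attempt and no reset: what is moved stays moved. The work goes in short steps, Python scripts to look and compute and a tool call to move; the robot and the scene stay as the last step left them, time stands still between calls to the robot, and variables do not carry over. Pictures are saved under pics/ and viewed, at most 10 in all, crops included, and the job is handed in when it is done.

Besides the shell and the picture viewer there is one more tool, called after ">>>" in YAML: its name, and indented under it one key for each argument. arm_command: Moves the arm, as the interface text tells. Its arguments: {"type":"object","properties":{"commands":{"type":"array"},"hand":{"type":"number"},"grip_force":{"type":"number"}},"required":["commands"]}

```bash
mkdir -p pics; ls
python3 - <<'E'
from station import sensors, vision, workorder, manip
import cv2,numpy as np,pickle
s=sensors.sense();print(s)
d={}
for n in("top","side"):
    r=vision.get_image(n);d[n]=r;cv2.imwrite(f"pics/{n}0.png",r["img"][:,:,::-1])
    print(n,{k:v for k,v in r.items() if k not in("img","depth")})
pickle.dump(d,open("d.pkl","wb"))
print(manip.finger_overhang)
E
```

```text
pics
{'clock': 0.0, 'joint_positions': array([ 1.15730137e+00,  9.18452692e-02,  1.23191312e+00, -2.27679807e-06,
        1.81983511e+00, -5.67527359e-02]), 'qd': array([-0.00038489,  0.00133586, -0.00041936,  0.00067717,  0.00126044,
       -0.00166315]), 'joint_efforts': array([ 1.43381294e-03, -4.46444964e+01, -4.06445789e+01,  6.99316431e-02,
        2.92300573e-02, -1.42401700e-04]), 'position': array([0.20945446, 0.56195746, 0.24349963]), 'ee_rot': array([-5.57320893e-01, -3.09128993e+00,  3.05680646e-03]), 'wrist_force': array([-0.66880709,  0.11048198,  0.07235502]), 'wrist_torque': array([ 0.04235395, -0.02283944, -0.00661659]), 'grasp_force': 0.0, 'opening': 0.08773126540866916}
top {'fovy': 55.90553141289738, 'cx': 324.30590810267324, 'cy': 202.7657889148804, 'dist_coeffs': array([-0.0440367,  0.       ,  0.       ,  0.       ,  0.       ]), 'rvec': array([ 2.18060958, -2.22276048,  0.10947212]), 'tvec': array([-0.29788338,  0.4845208 ,  0.86052338])}
side {'fovy': 51.88759685357025, 'cx': 321.7938756160095, 'cy': 200.19582409313966, 'dist_coeffs': array([-0.07542487,  0.        ,  0.        ,  0.        ,  0.        ]), 'rvec': array([ 0.17675706, -2.66361298,  1.52131631]), 'tvec': array([0.4615625 , 0.18357086, 0.67553485])}
0.022
```

View pics/top0.png

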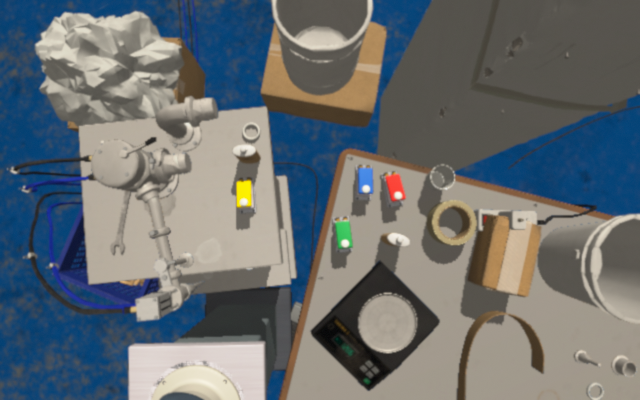

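View pics/side0.png

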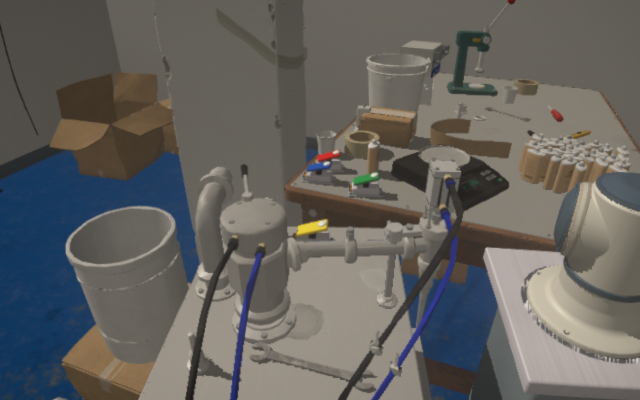

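The top view shows the yellow valve at about (245,195) on the machine top. Blue (365,181), red (396,188) and green (344,234) are on the right-hand table, with their pads at the lower, near ends. The side view shows the same valves, with the filling head in front of yellow.

```bash
cat > h.py <<'E'
import numpy as np,cv2
def cam(r):
    f=200/np.tan(np.radians(r["fovy"])/2)
    return np.array([[f,0,r["cx"]],[0,f,r["cy"]],[0,0,1]]),r["dist_coeffs"]
def ray(r,uv):
    K,D=cam(r);p=cv2.undistortPoints(np.array([[uv]],float),K,D)[0,0]
    if "T_tool_cam" in r: R=r["R"];o=r["o"]
    else: R=cv2.Rodrigues(r["rvec"])[0].T;o=-R@r["tvec"]
    return o,R@np.array([p[0],p[1],1])
def onz(r,uv,z):
    o,d=ray(r,uv);return o+d*(z-o[2])/d[2]
def blob(m):
    n,l,s,c=cv2.connectedComponentsWithStats(m.astype(np.uint8));i=1+np.argmax(s[1:,4]);return s[i],c[i],l==i
HUE=dict(blue=(105,125),yellow=(22,34),green=(50,75),red=(0,5))
def valve(r,name,roi):
    x0,y0,x1,y1=roi;hsv=cv2.cvtColor(r["img"],cv2.COLOR_RGB2HSV)
    R=np.zeros(hsv.shape[:2],bool);R[y0:y1,x0:x1]=1
    lo,hi=HUE[name];m=R&(hsv[...,0]>=lo)&(hsv[...,0]<=hi)&(hsv[...,1]>140)&(hsv[...,2]>80)
    w=R&(hsv[...,1]<40)&(hsv[...,2]>215)
    return blob(m),blob(w)
E
python3 - <<'E'
import pickle;from h import *
d=pickle.load(open("d.pkl","rb"));r=d["top"]
for n,roi in dict(blue=(350,160,380,205),yellow=(230,172,260,217),green=(330,210,360,255),red=(383,165,410,210)).items():
    (s,c,_),(sw,cw,_)=valve(r,n,roi)
    a=onz(r,c,.045);w=onz(r,cw,.053);print(n,s,c.round(1),sw,cw.round(1),a.round(3),w.round(3),"yaw",np.arctan2(*(a-w)[1::-1]).round(2), "r",np.hypot(*w[:2]).round(3))
for n,uv in dict(botA=(398,240),botB=(244,152),cup=(251,131),beaker=(442,177),head=(150,205),headnoz=(158,305)).items(): print(n,onz(r,uv,.08).round(3))
E
```

```text
blue [358 169  15  24 252] [364.6 178.2] [363 185   7   7  37] [365.7 188.1] [ 0.532 -0.4    0.045] [ 0.508 -0.401  0.053] yaw 0.03 r 0.647
yellow [236 179  15  29 338] [243.1 191.5] [241 199   6   6  31] [243.5 201.6] [ 0.506 -0.123  0.045] [ 0.483 -0.125  0.053] yaw 0.1 r 0.498
green [336 222  16  26 266] [342.8 232.4] [342 240   7   7  38] [344.8 242.8] [ 0.409 -0.347  0.045] [ 0.386 -0.35   0.053] yaw 0.15 r 0.521
red [386 174  19  27 301] [394.3 185.6] [395 192   6   6  28] [397.6 195. ] [ 0.514 -0.468  0.045] [ 0.491 -0.473  0.053] yaw 0.22 r 0.682
botA [ 0.39  -0.465  0.08 ]
botB [ 0.59  -0.131  0.08 ]
cup [ 0.636 -0.147  0.08 ]
beaker [ 0.527 -0.568  0.08 ]
head [0.477 0.074 0.08 ]
headnoz [0.262 0.055 0.08 ]
```

Run:
```python
import pickle;from h import *
d=pickle.load(open("d.pkl","rb"))
P=[]
for n in("top","side"):
    r=d[n];K,D=cam(r);v,u=np.mgrid[:400,:640];uv=np.stack([u,v],-1).reshape(-1,1,2).astype(float)
    p=cv2.undistortPoints(uv,K,D)[:,0];z=r["depth"].reshape(-1,1);ok=z[:,0]>0
    q=(np.c_[p,np.ones(len(p))]*z)[ok];R=cv2.Rodrigues(r["rvec"])[0];P.append((q-r["tvec"])@R)
P=np.vstack(P)
for x0 in np.arange(.2,.75,.05):
    s=P[(P[:,0]>x0)&(P[:,0]<x0+.05)&(P[:,1]>-.2)&(P[:,1]<.3)&(P[:,2]>.1)&(P[:,2]<.6)]
    if len(s): print(x0.round(2),len(s),"ymin/max",s[:,1].min().round(3),np.percentile(s[:,1],2).round(3),s[:,1].max().round(3),"z",s[:,2].max().round(3))
s=P[(P[:,0]>.2)&(P[:,0]<.7)&(P[:,1]<-.2)&(P[:,1]>-.6)&(P[:,2]>.07)];print(len(s),s.min(0) if len(s) else 0,s.max(0) if len(s) else 0)
```

```text
0.25 3915 ymin/max -0.021 -0.016 0.181 z 0.257
0.3 4072 ymin/max -0.019 -0.012 0.262 z 0.256
0.35 2503 ymin/max -0.005 0.011 0.299 z 0.202
0.4 1168 ymin/max 0.017 0.02 0.3 z 0.156
0.45 1137 ymin/max 0.03 0.035 0.088 z 0.144
0.5 6906 ymin/max -0.027 0.006 0.3 z 0.211
0.55 4517 ymin/max -0.026 -0.021 0.3 z 0.236
0.6 2116 ymin/max -0.091 -0.083 0.045 z 0.193
0.65 1471 ymin/max -0.09 -0.088 0.045 z 0.194
8873 [ 0.20010423 -0.59999968  0.07000393] [ 0.6999964  -0.37497007  0.52995103]
```

Run:
```python
import pickle;from h import *
d=pickle.load(open("d.pkl","rb"))
for n in("top","side"):
    r=d[n];K,D=cam(r);v,u=np.mgrid[:400,:640];uv=np.stack([u,v],-1).reshape(-1,1,2).astype(float)
    p=cv2.undistortPoints(uv,K,D)[:,0];z=r["depth"].reshape(-1,1);ok=z[:,0]>0
    q=(np.c_[p,np.ones(len(p))]*z)[ok];R=cv2.Rodrigues(r["rvec"])[0];P=(q-r["tvec"])@R
    print(n,"max z (cm); rows x .25.., cols y -.2..-.6")
    for x in np.arange(.25,.9,.05):
        print(x.round(2),[int(100*s[:,2].max()) if len(s:=P[(abs(P[:,0]-x-.025)<.025)&(abs(P[:,1]-y+.025)<.025)]) else None for y in np.arange(-.15,-.65,-.05)])
```

```text
top max z (cm); rows x .25.., cols y -.2..-.6
0.25 [-29, -29, 0, 5, 7, 7, 7, 6, 0, 8]
0.3 [0, 0, 0, 0, 5, 6, 6, 0, 0, 8]
0.35 [0, 0, 0, 5, 5, 8, 9, 0, 5, 5]
0.4 [0, -78, 0, 4, 4, 8, 8, 4, 5, 5]
0.45 [0, -78, -78, 0, 5, 5, 5, 0, 5, 5]
0.5 [0, -78, -78, 0, 5, 5, 5, 6, 6, 6]
0.55 [8, -78, -78, 0, 4, 4, 1, 0, 6, None]
0.6 [8, -78, -78, -78, 0, 0, None, None, None, None]
0.65 [0, -78, -78, -79, -79, None, None, None, 52, 53]
0.7 [0, -78, -79, -79, -78, -79, None, None, 46, None]
0.75 [-79, -78, -78, -78, -79, -78, -79, -79, 38, None]
0.8 [-78, -79, -79, -78, -78, -79, -78, -78, 30, None]
0.85 [-79, -78, -79, -79, -56, -56, -56, -55, 22, None]
side max z (cm); rows x .25.., cols y -.2..-.6
0.25 [-29, -29, 0, 5, 7, 7, 7, None, 0, 8]
0.3 [None, None, 0, 0, 5, 5, 5, 0, 0, 7]
0.35 [0, None, 0, 5, 5, 8, 9, 0, 4, 4]
0.4 [0, None, 0, 4, 4, 8, 8, 4, 4, 5]
0.45 [0, None, None, 0, 5, 5, 5, 0, 4, 4]
0.5 [0, None, None, 0, 5, 5, 4, 6, 6, 6]
0.55 [8, None, None, 0, 3, 3, 1, 0, 6, None]
0.6 [None, None, None, 0, 0, 0, None, None, None, None]
0.65 [None, None, None, None, None, None, None, None, 42, 41]
0.7 [0, None, None, None, None, None, None, None, 42, None]
0.75 [None, None, None, None, None, None, None, None, 42, None]
0.8 [None, None, None, None, None, None, None, None, 42, None]
0.85 [None, None, None, None, None, None, None, None, 42, None]
```

>>> arm_command:
  commands: [0,0,4,0,0,0,4,0,0,0,4,0,1.3,-4.3,0,0,1.3,-4.3,0,0,1.3,-4.3,0,0,1.3,-4.3,0,0,1.3,-4.3,0,0]
  hand: -1
  grip_force: 10

```text
clock: 0.9
position: [0.2747, 0.3456, 0.3641]
ee_rot: [-0.557, -3.092, 0.001]
wrist_force: [0.5, -0.1, -0.0]
opening: 0.0276
grasp_force: 0.0
```

>>> arm_command:
  commands: [1.3,-4.3,0,0,1.3,-4.3,0,0,1.3,-4.3,0,0,1.3,-4.3,0,0,1.3,-4.3,0,0,1.3,-4.3,0,0,1.3,-4.3,0,0,1.3,-4.3,0,0]

```text
clock: 1.7
position: [0.3785, 0.0014, 0.3645]
ee_rot: [0.557, 3.092, 0.0]
wrist_force: [0.9, 0.7, 0.6]
opening: 0.0004
grasp_force: 0.0
```

>>> arm_command:
  commands: [1.3,-4.3,0,0,1.3,-4.3,0,0,1.3,-4.3,0,0,1.3,-4.3,0,0,1.3,-4.3,0,0,1.3,-4.3,0,0,1.3,-4.3,0,0,1.3,-4.3,0,0]

```text
clock: 2.5
position: [0.4827, -0.3427, 0.364]
ee_rot: [-0.558, -3.091, -0.001]
wrist_force: [0.7, 0.7, 0.4]
opening: 0.0002
grasp_force: 0.0
```

>>> arm_command:
  commands: [1.2,-2.9,0,0,1.2,-2.9,-2,0,0,0,-4,0,0,0,-4,0,0,0,-4,0,0,0,-3,0,0,0,0,0]

```text
clock: 3.2
position: [0.5048, -0.3972, 0.1876]
ee_rot: [-0.556, -3.082, -0.009]
wrist_force: [-0.9, 0.3, -0.3]
opening: 0.0003
grasp_force: 0.0
```

Run:
```python
from station import sensors, vision
from h import *;import pickle
s=sensors.sense();r=vision.get_image("wrist")
R=cv2.Rodrigues(np.array(s["ee_rot"]))[0];T=r["T_tool_cam"];r["R"]=R@T[:3,:3];r["o"]=R@T[:3,3]+s["position"]
pickle.dump(r,open("w1.pkl","wb"));cv2.imwrite("pics/w1.png",r["img"][:,:,::-1]);print(s["position"],T.round(3))
```

```text
[ 0.50476598 -0.39723517  0.18758361] [[ 0.    -0.97  -0.241  0.065]
 [ 1.    -0.     0.001  0.   ]
 [-0.001 -0.241  0.97  -0.14 ]
 [ 0.     0.     0.     1.   ]]
```

View pics/w1.png

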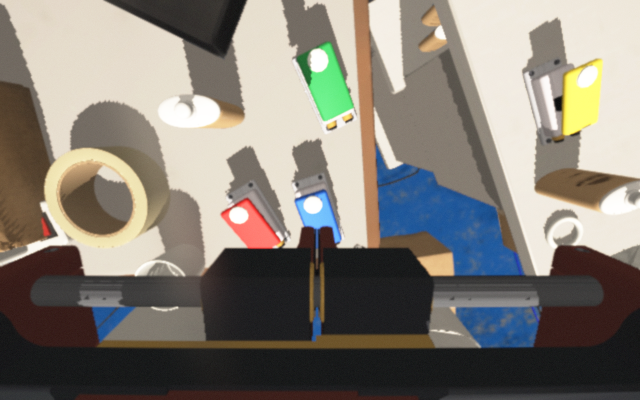

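The wrist view shows all four pads: blue about (314,204), red (239,211), green (318,61), yellow (588,74). The closed fingertips are at about (316,235).

```bash
cat > m.py <<'E'
from h import *;import pickle,sys
def pads(r,rois):
    hsv=cv2.cvtColor(r["img"],cv2.COLOR_RGB2HSV)
    for n,(x,y,b,z) in rois.items():
        R=np.zeros(hsv.shape[:2],bool);R[y-b:y+b,x-b:x+b]=1
        s,c,_=blob(R&(hsv[...,1]<40)&(hsv[...,2]>210));print(n,s,c.round(1),onz(r,c,z).round(4))
E
python3 -c "
from m import *
pads(pickle.load(open('w1.pkl','rb')),dict(blue=(314,204,17,.052),red=(239,211,16,.052),green=(318,61,17,.052),yellow=(588,74,16,.052)))"
```

```text
blue [304 197  18  17 246] [312.5 204.6] [ 0.5074 -0.4013  0.052 ]
red [230 207  18  17 237] [238.4 214.9] [ 0.4913 -0.4743  0.052 ]
green [310  49  18  23 337] [318.2  60. ] [ 0.3856 -0.3501  0.052 ]
yellow [577  66  21  22 308] [587.1  76.3] [ 0.4825 -0.1242  0.052 ]
```

>>> arm_command:
  commands: [-0.1,-0.4,-4,0,0,0,-4,0,0,0,-2,0,0,0,0,0]

```text
clock: 3.65
position: [0.505, -0.4023, 0.0931]
ee_rot: [-0.557, -3.089, -0.003]
wrist_force: [-0.7, -0.0, 0.3]
opening: 0.0005
grasp_force: 0.0
```

>>> arm_command:
  commands: [0,0,-1,0,0,0,-0.5,0,0,0,-0.5,0,0,0,-0.3,0,0,0,-0.3,0,0,0,0,0]

```text
clock: 4.25
position: [0.5055, -0.403, 0.0687]
ee_rot: [0.558, 3.092, -0.001]
wrist_force: [-0.7, -1.2, 0.1]
opening: 0.0
grasp_force: 0.4
```

>>> arm_command:
  commands: [0,0,-0.2,0,0,0,-0.2,0,0,0,-0.1,0,0,0,-0.1,0,0,0,0,0]

```text
clock: 4.75
position: [0.5056, -0.403, 0.0641]
ee_rot: [0.557, 3.091, -0.001]
wrist_force: [-4.0, 1.3, 8.6]
opening: 0.0006
grasp_force: 3.9
```

>>> arm_command:
  commands: [0,0,-0.1,0,0,0,0,0]

```text
clock: 4.95
position: [0.5056, -0.4031, 0.064]
ee_rot: [0.557, 3.091, -0.002]
wrist_force: [-5.5, 1.6, 10.9]
opening: 0.0008
grasp_force: 5.6
```

>>> arm_command:
  commands: [0,0,0.5,0,0,0,2,0,0,0,4,0,0,0,4,0,0,0,0,0]

```text
clock: 5.45
position: [0.5078, -0.4041, 0.1742]
ee_rot: [0.555, 3.082, -0.009]
wrist_force: [0.4, -0.4, 0.3]
opening: 0.0003
grasp_force: 0.0
```

```bash
cat > look.py <<'E'
from station import sensors, vision
from m import *
def look(name):
    s=sensors.sense();r=vision.get_image("wrist")
    R=cv2.Rodrigues(np.array(s["ee_rot"]))[0];T=r["T_tool_cam"];r["R"]=R@T[:3,:3];r["o"]=R@T[:3,3]+s["position"]
    pickle.dump(r,open(name+".pkl","wb"));side=vision.get_image("side")["img"][100:260,270:430]
    side=cv2.resize(side,(400,400),interpolation=cv2.INTER_CUBIC)
    w=cv2.resize(r["img"],(400,250));w=np.vstack([w,np.zeros((150,400,3),np.uint8)])
    cv2.imwrite(f"pics/{name}.png",np.hstack([w,side])[:,:,::-1]);print(s["position"],s["wrist_force"])
E
python3 -c "from look import *;look('w2')"
```

```text
[ 0.50775042 -0.40414347  0.174207  ] [ 0.37668649 -0.3649471   0.29190846]
```

View pics/w2.png

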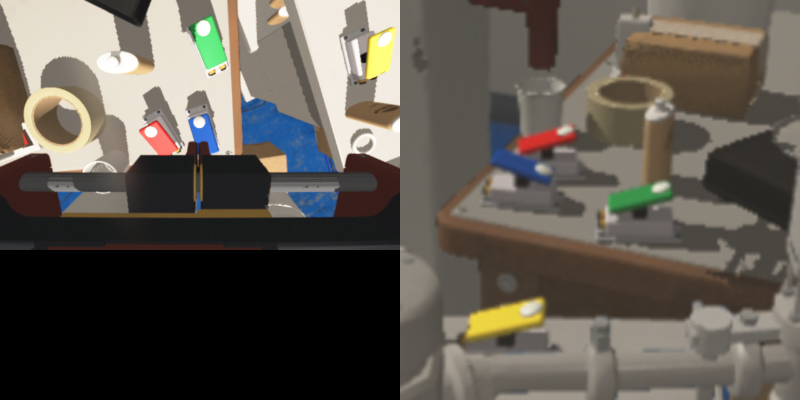

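The blue paddle (about (520,168) in the side crop) now slopes down at its near end, so it is on. The others are unchanged.

>>> arm_command:
  commands: [0,0,4,-0.14,-0.3,3.5,2,-0.14,-0.3,3.5,0,-0.14,-0.3,3.5,0,-0.14,-0.3,3.5,0,-0.14,-0.4,3.5,0,-0.14,-0.4,3.5,0,-0.14,-0.4,3.5,0,-0.14]

```text
clock: 6.35
position: [0.4808, -0.1561, 0.224]
ee_rot: [-2.119, -2.315, 0.001]
wrist_force: [-0.8, 0.5, 0.8]
opening: 0.0006
grasp_force: 0.0
```

>>> arm_command:
  commands: [-0.4,3.5,0,-0.14,0,0,0,-0.14,0,0,-4,0,0,0,-4,0,0,0,-4,0,0,0,-2,0,0,0,0,0]

```text
clock: 7.05
position: [0.4744, -0.1215, 0.0804]
ee_rot: [-2.411, -2.0, 0.008]
wrist_force: [-1.0, 0.9, -0.9]
opening: 0.0001
grasp_force: 0.0
```

>>> arm_command:
  commands: [0.5,-0.3,0.8,0,0,0,0,0,0,0,0,0]

```text
clock: 7.35
position: [0.4839, -0.1263, 0.0969]
ee_rot: [2.416, 2.003, 0.003]
wrist_force: [0.4, -0.6, -0.2]
opening: 0.0008
grasp_force: 0.0
```

>>> arm_command:
  commands: [-0.4,0.15,-1,0,0,0,-1,0,0,0,-0.4,0,0,0,-0.3,0,0,0,-0.3,0,0,0,0,0]

```text
clock: 7.95
position: [0.4787, -0.1243, 0.0646]
ee_rot: [2.418, 2.005, 0.0]
wrist_force: [-0.4, 0.6, 0.7]
opening: 0.0006
grasp_force: 0.3
```

>>> arm_command:
  commands: [0,0,-0.2,0,0,0,-0.1,0,0,0,0,0]

```text
clock: 8.25
position: [0.479, -0.1243, 0.0639]
ee_rot: [2.417, 2.005, 0.002]
wrist_force: [-5.9, 1.6, 12.1]
opening: 0.0003
grasp_force: 5.7
```

>>> arm_command:
  commands: [0,0,0.5,0,0,0,2,0,0,0,4,0,0,0,4,0,0,0,4,0,0,0,0,0]

```text
clock: 8.85
position: [0.4808, -0.1249, 0.2134]
ee_rot: [2.411, 2.0, 0.01]
wrist_force: [-0.1, -0.5, 0.6]
opening: 0.0001
grasp_force: 0.0
```

>>> arm_command:
  commands: [-1.6,-3.8,0,0,-1.6,-3.8,0,0,-1.6,-3.8,0,0,-1.6,-3.8,0,0,-1.6,-3.8,0,0,-1.6,-3.6,0,0,0,0,0,0,0,0,0,0]

```text
clock: 9.65
position: [0.3822, -0.3506, 0.2054]
ee_rot: [-2.419, -2.002, -0.001]
wrist_force: [1.0, 0.1, 0.8]
opening: 0.0003
grasp_force: 0.0
```

```bash
python3 -c "from look import *;look('w3')"
```

```text
[ 0.38221463 -0.35056819  0.20543463] [0.99523897 0.07301903 0.75574761]
```

View pics/w3.png

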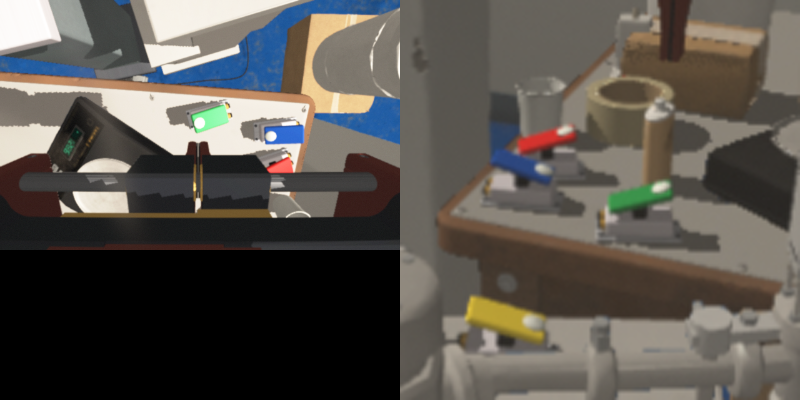

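Yellow (side crop about (505,318)) is now on and green is still off. In the wrist view the green pad is at about (320,198) full size, just ahead of the fingertips.

```bash
python3 -c "
from m import *
pads(pickle.load(open('w3.pkl','rb')),dict(green=(322,198,18,.052)))"
```

```text
green [311 188  17  18 245] [319.  196.5] [ 0.3856 -0.3508  0.052 ]
```

>>> arm_command:
  commands: [0,0,-4,0,0,0,-4,0,0,0,-2.5,0,0,0,0,0,0,0,0,0]

```text
clock: 10.25
position: [0.3832, -0.3494, 0.1022]
ee_rot: [2.416, 2.008, 0.0]
wrist_force: [0.4, 0.1, 0.5]
opening: 0.0004
grasp_force: 0.0
```

>>> arm_command:
  commands: [0,-0.1,-1.5,0,0,0,-1,0,0,0,-0.4,0,0,0,-0.3,0,0,0,-0.3,0,0,0,0,0]

```text
clock: 10.85
position: [0.3825, -0.3514, 0.0664]
ee_rot: [2.418, 2.005, 0.0]
wrist_force: [-0.3, -0.5, 1.4]
opening: 0.0006
grasp_force: 0.1
```

>>> arm_command:
  commands: [0,0,-0.2,0,0,0,-0.2,0,0,0,-0.1,0,0,0,0,0]

```text
clock: 11.25
position: [0.3827, -0.3515, 0.0639]
ee_rot: [2.417, 2.005, -0.0]
wrist_force: [-5.4, 2.6, 11.7]
opening: 0.0002
grasp_force: 6.1
```

>>> arm_command:
  commands: [0,0,0.5,0,0,0,2,0,0,0,4,0,0,0,4,0,0,0,4,0,0,0,0,0,0,0,0,0]

```text
clock: 11.95
position: [0.3831, -0.3515, 0.2074]
ee_rot: [2.416, 2.004, 0.001]
wrist_force: [-0.3, 0.3, -0.7]
opening: 0.0003
grasp_force: 0.0
```

```bash
python3 -c "from look import *;look('w4')"
```

```text
[ 0.38313031 -0.35152356  0.20739788] [-0.3372762   0.33126614 -0.68344042]
```

View pics/w4.png

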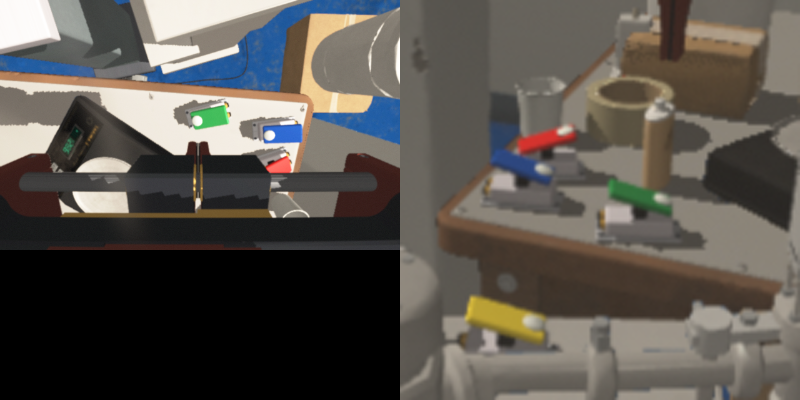

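Blue, yellow and green are all rocked over, red is still raised, and the tape, bottle and beaker in view have not moved.

```bash
python3 -c "from station import workorder;print(workorder.finish_job())"
```

```text
the job is handed in; nothing more can be done
None
```

I tapped the blue, yellow and green paddles in that order; each reached its stop (about 12 N peak) and stayed down, red stayed off, no bystander was touched, and the job was handed in at about 12 s.

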